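# Rock the gearbox covers on the surface plate and pull the warped one

## Robot

A 6-joint arm with a two-finger parallel gripper is mounted at the origin on the work surface. World frame = base frame: x ahead of the robot, y to its left, z up, the work surface at z = 0. Lengths are in m, angles in rad, forces in N, time in s.
With the tool pointing down it reaches from about 0.325 to 0.775 m from the base axis. Payload 5.5 kg.
Tool frame: the origin (TCP) lies on the centre line of the jaws, within the pads' length; the fingertips stand 22 mm ahead of it and the grasp point (between the pads) lies 3 mm ahead of it; z points along the fingers, y is the line along which they close (so a half turn about z gives the same grasp; the last joint's range is limited). The gripper opens to 85 mm and grips with 20 to 120 N. Pads are 22 mm wide; open, the fingers measure 114 mm over their backs; the gripper's body (76 mm by 85 mm) begins 54 mm behind the grasp point. The pads swing forward as they close: fully open they stand 13 mm farther back than shut.
Start: joints at [-1.235, 0.091, 1.231, -0, 1.82, -0.057], TCP at [0.23, -0.554, 0.253] pointing down, gripper open.
Joint ranges: [-2.87, 2.87], [-0.86, 2.18], [0.17, 2.46], [-1.51, 4.65], [0.06, 2.69], [-2.65, 2.65]. Speed limits (rad/s): [2.57, 2.57, 3.01, 3.14, 3.14, 3.14].

## Interface

Orientations are given as a 3x3 rotation matrix whose columns are the frame's x, y, z axes.
In Python, from bench import bot gives the robot as it stands.
- The arm moves only by the tool servo_tool, never from a script. Its arguments are lists of equal length, an entry for each row: "delta_pos": the shift along the tool's x, y, z in units of 300 mm (1.0 is 300 mm), a list of three; "turn": the turn about the tool's z in units of 0.5 rad (1.0 is 0.5 rad). A call has 1 to 8 rows; each row is the pose to reach, as a shift and turn from the pose commanded when the call began, along the tool's axes at that moment; what a row does not reach only later rows make up. A row lasts 1/8 s, in which the tool goes at most 62.5 mm and 10.7 degrees, less where a joint would pass 70% of its speed; a pose out of reach is approached as far as the arm can. A call with a number of a shift or a turn outside -1 to 1 is refused whole. A call with a gripper value outside its range is refused whole. "grip" is the opening, from -1 (shut) to 1 (fully open), set as the call begins (left out, the last holds). The fingers move at their own pace and stop on an object; "newtons" is the grip in N (left out, the last holds). Time passes only in rows, so rows that repeat a pose let the fingers close. It gives the time, the measured TCP pose, the force, the opening and the grip force at its end, in the units of the state.
- bot.get_state(): the state, without advancing time (a new reading comes with each control period).
- bot.snapshot(name): name is "scene" or "top"; returns (picture, depth): 400x640x3 uint8, blue, green, red; 400x640 float32, m along the optical axis (not along the pixel's ray), 0 where there is no reading.
- bot.get_calibration(name): a dict with "fx", "fy", "cx", "cy" (pixels), "k1" (the pictures are not rectified: a ray, as slopes to the right and down, at radius r is drawn at 1 + k1 r^2 times it, then the intrinsics apply), "xyz" and "orientation" of the camera in the world. Camera axes: x right, y up, looking along -z (the intrinsics and any distortion apply to the point x, -y, -z); pixel columns grow to the right and rows downward; lengths in m; the calibration is good to about 2 mm. A picture is of the moment at which its call begins. get_calibration takes no time and is no camera call.
- bot.close_job(): hands the job in; it is judged then, once.
The state is a dict: "t": time; "qpos": joint angles; "joint_vel": joint speeds; "tau": joint torques, N m; "tool_pos": TCP position; "orientation": TCP orientation; "ft_force": force on the tool from outside, world axes, zero at the start; "wrist_torque": the same for the moment, N m; "width": finger opening in m; "grasp_force": force on a finger pad.
Only numpy, scipy, OpenCV 4.12 (cv2) and the standard library are available. Lean on these libraries where they do the work, as an engineer would, in place of code of your own. Each camera call takes 0.05 s, during which the arm holds its last target. There are 200 camera calls.

## Task

One of the three gearbox covers lying on the surface plate is warped. Press gently with a fingertip on the corners of the covers until you find the one that rocks, let it rock back, then lift that cover off and lay it down flat, right way up, in the empty aluminium tray. Leave the sound covers where they lie and do not disturb the other things.

Things in the scene. Friction and masses are not known exactly. Their poses are not given: they have to be found in the camera images.
- surface_plate: dark granite surface plate, 250 mm (its x) by 400 mm (its y), fixed on the bench. Origin: centre of its underside; its flat top is 50 mm above. The three covers lie on it side by side, in a row along its y.
- cover_a: one of three alike gearbox covers, 0.68-0.92 kg. Origin: centre of underside, z up; all in mm: flange 120 (x) by 92 (y), top at z 9, a 22 round bolt boss in each corner (centres x 49, y 35 off the middle). On it a housing, x -41 to 29, y -19 to 19, upright sides, z 9 to 29, to grip across y; on that at x -24 a 34 wide boss with hex plug, top at z 50. Name and place do not tell if it is warped
- cover_b: another cover, same shape, size and origin as cover_a. All covers: the centre of mass lies about 10 mm from the middle towards the plug (-x) end, so both corners of that end sit down. If warped, one of the two corners at the plain (+x) end, left or right, is bent up: 3 mm off the plate, its top at z 12. At rest z is upright within 0.003 rad for all, too close to tell by pose
- cover_c: another cover, same shape, size and origin as cover_a. All covers: a sound one does not give when pressed at a plain-end corner. The warped one, pressed at its raised corner with about 0.7 N, rocks over by about 0.045 rad (that corner sinks 3 mm, then is firm) and rocks back when let go. Over about 30 N of finger force is too hard
- tray: empty aluminium sliding tray, 220 mm (its x) by 180 mm (its y), walls 3 mm thick and 32 mm high, with lips that stand out 11 mm outside the long walls and the front (-x) wall; fixed on the bench. Origin: centre of its underside; the inner floor is 3 mm above.
- charger_box: bright orange charger box with black straps and a handle, 85 x 150 mm, 72 mm high, beyond the surface plate. Origin: centre of its underside. Leave alone.
- flashlight: black plastic flashlight, 137 mm long, 38 mm thick, lying right (-y) of the surface plate. Origin: under its middle. Leave alone.
- hex_keys: set of chrome hex keys standing in a black plastic holder, 45 x 100 mm, 105 mm high, beyond the surface plate. Origin: centre of its underside. Leave alone.
- washer_dish: white ceramic dish of steel washers, 100 mm across, 28 mm high, beyond the tray. Origin: centre of its underside. Leave alone.
Mind the look-alikes: they are no part of the job. Leave any turquoise look-alike of the cover_c alone.

How it is judged:
By the outcome, as a careful person would: the job done as asked, in the order asked, and still so for the second after the job is handed in, with the robot touching nothing.
It also fails if it takes over 64 s, if anything falls off the work surface, if the arm or the gripper's body presses on something with over 40 N, if the wrist force passes 120 N, or if a joint passes its speed limit or range.

## Working session

There is one attempt and no reset: what is moved stays moved. The work goes in short steps, Python scripts to look and compute and a tool call to move; the robot and the scene stay as the last step left them, time stands still between calls to the robot, and variables do not carry over. Pictures are saved under pics/ and viewed, at most 10 in all, crops included, and the job is handed in when it is done.

Besides the shell and the picture viewer there is one more tool, called after "Request:" by a JSON object that holds its "name" and its "arguments". servo_tool: Moves the arm, as the interface text tells. Shifts and turns lie within -1 to 1; 1 stands for 300 mm of shift or 0.5 rad of turn. Its arguments: {"type":"object","properties":{"delta_pos":{"type":"array"},"turn":{"type":"array"},"grip":{"type":"number"},"newtons":{"type":"number"}},"required":["delta_pos","turn"]}

```bash
ls; mkdir -p pics
python3 - <<'E'
from bench import bot
import cv2,numpy as np
for n in("scene","top"):
    p,d=bot.snapshot(n); cv2.imwrite(f"pics/{n}0.png",p); np.save(f"{n}0.npy",d); print(n,bot.get_calibration(n), (d>0).mean())
print(bot.get_state())
E
```

```text
pics
scene {'fx': 449.84100709518356, 'fy': 449.84100709518356, 'cx': 316.57692230327063, 'cy': 210.10732542416724, 'k1': -0.13099938114335014, 'xyz': array([ 0.97649766, -0.57125562,  1.16219419]), 'orientation': array([[ 0.72913157, -0.58929064,  0.34799957],
       [ 0.68417969,  0.61555008, -0.39114734],
       [ 0.0162883 ,  0.52329211,  0.85199768]])} 0.99596484375
top {'fx': 515.321734976828, 'fy': 515.321734976828, 'cx': 317.1854008983061, 'cy': 199.1188669773135, 'k1': -0.050329191316202226, 'xyz': array([ 0.40073669, -0.05247881,  1.34405019]), 'orientation': array([[-0.00999242,  0.99588788, -0.09004152],
       [-0.9999283 , -0.01054579, -0.00567211],
       [-0.00659834,  0.08997839,  0.99592186]])} 0.99591796875
{'t': 0.1, 'qpos': array([-1.23469977e+00,  9.18031615e-02,  1.23176868e+00, -4.33123613e-06,
        1.81978861e+00, -5.67081800e-02]), 'joint_vel': array([-0.00052011, -0.00095131, -0.00402499, -0.00172019,  0.00145393,
        0.00049454]), 'tau': array([ 2.08274840e-03, -4.60219181e+01, -4.19218004e+01, -6.87586265e-06,
        1.06224662e-02,  7.52350417e-06]), 'tool_pos': array([ 0.22959203, -0.55410851,  0.25225035]), 'orientation': array([[ 9.23839530e-01,  3.82779542e-01, -5.86991216e-04],
       [ 3.82779980e-01, -9.23838030e-01,  1.66750550e-03],
       [ 9.60021842e-05, -1.76519599e-03, -9.99998437e-01]]), 'ft_force': array([-0.64627844,  0.39831601, -0.31868773]), 'wrist_torque': array([ 0.0411856 ,  0.00848735, -0.00082863]), 'grasp_force': 0.0, 'width': 0.08548433772498369}
```

View pics/scene0.png

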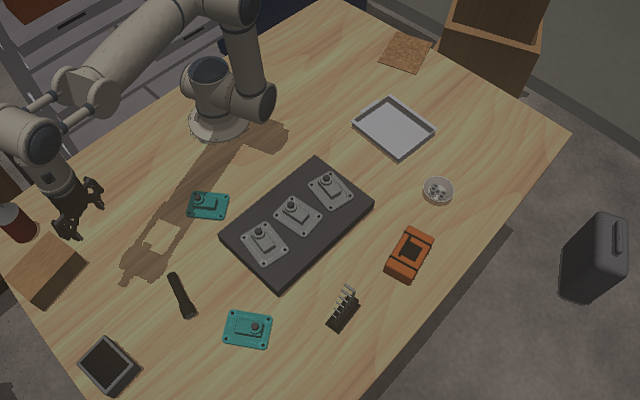

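View pics/top0.png

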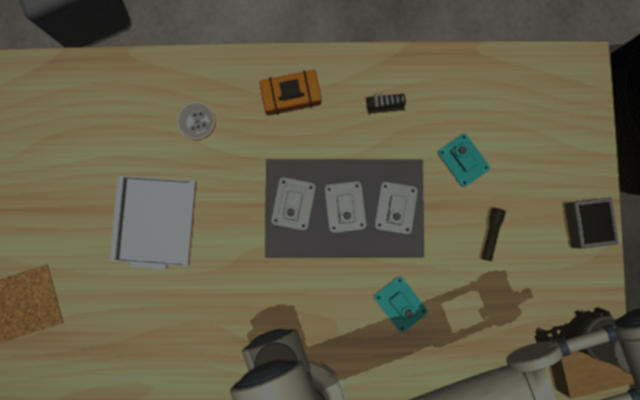

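The scene view shows three grey covers on the dark plate. In the top view they are at (294,203), (346,207) and (396,208), with their plugs towards the robot. The turquoise look-alikes at (463,159) and (400,303) lie off the plate, and the empty tray is at (155,222). Next I measure them.

```bash
cat > h.py <<'E'
import numpy as np,cv2
from bench import bot
def cloud(n,d):
    c=bot.get_calibration(n); h,w=d.shape
    v,u=np.mgrid[:h,:w].astype(np.float32)
    K=np.array([[c['fx'],0,c['cx']],[0,c['fy'],c['cy']],[0,0,1]])
    r=cv2.undistortPoints(np.stack([u,v],-1).reshape(-1,1,2),K,np.array([c['k1'],0,0,0,0])).reshape(h,w,2)
    P=np.stack([r[...,0]*d,-r[...,1]*d,-d],-1)@c['orientation'].T+c['xyz']
    P[d==0]=np.nan
    return P
E
python3 - <<'E'
from h import *
np.set_printoptions(precision=4,suppress=True)
for n in("top","scene"):
    d=np.load(n+"0.npy");img=cv2.imread(f"pics/{n}0.png");P=cloud(n,d);z=P[...,2]
    hsv=cv2.cvtColor(img,cv2.COLOR_BGR2HSV)
    print(n)
    # plate: dark, z~.05
    m=(np.abs(z-.05)<.006)&(hsv[...,2]<90)&(np.hypot(P[...,0]-.4,P[...,1])<.4)
    k,l,s,c=cv2.connectedComponentsWithStats(m.astype(np.uint8))
    i=1+np.argmax(s[1:,4]);q=P[l==i];print("plate z",np.median(q[:,2]),cv2.minAreaRect(q[:,:2].astype(np.float32)))
    (px,py),_,_=cv2.minAreaRect(q[:,:2].astype(np.float32))
    zp=np.median(q[:,2])
    m=(hsv[...,2]>95)&(np.abs(P[...,0]-px)<.12)&(np.abs(P[...,1]-py)<.19)&(z>zp+.004)
    k,l,s,c=cv2.connectedComponentsWithStats(m.astype(np.uint8))
    for i in range(1,k):
        if s[i,4]<300: continue
        q=P[l==i];zz=q[:,2]-zp
        f=q[zz>.004]; rect=cv2.minAreaRect(f[:,:2].astype(np.float32))
        pl=q[zz>.042]; ho=q[(zz>.024)&(zz<.034)]
        print(c[i],s[i,4],"rect",np.array(rect[0]),np.array(rect[1]),rect[2],"plug",pl[:,:2].mean(0),len(pl),"flz",np.median(f[(zz<.015),2]),"housing",np.median(ho[:,2]),np.array(cv2.minAreaRect(ho[:,:2].astype(np.float32))[0]),cv2.minAreaRect(ho[:,:2].astype(np.float32))[1:])
        print(np.sort(pl[:,2])[-5:])
    # tray
    m=(z>-.01)&(z<.05)&(hsv[...,1]<40)&(hsv[...,2]>110)&(P[...,1]>.15)&(P[...,1]<.5)&(P[...,0]>.2)&(P[...,0]<.55)
    k,l,s,c=cv2.connectedComponentsWithStats(m.astype(np.uint8))
    i=1+np.argmax(s[1:,4]);q=P[l==i];print("tray",c[i],cv2.minAreaRect(q[:,:2].astype(np.float32)),np.percentile(q[:,2],[5,50,95,99]))
    q=q[q[:,2]<.015];print("floor",np.median(q[:,2]),cv2.minAreaRect(q[:,:2].astype(np.float32)))
E
```

```text
top
plate z 0.0497470492209825 ((0.4960566759109497, -0.11254648864269257), (0.3984687626361847, 0.24874752759933472), 89.41267395019531)
[292.996  203.0007] 1506 rect [0.5067 0.0153] [0.0904 0.1191] 78.52747344970703 plug [0.4826 0.0209] 10 flz 0.05920487549597331 housing 0.07849179842717657 [0.5001 0.0162] ((0.0367545448243618, 0.06950829923152924), 77.9948959350586)
[0.0927 0.0932 0.0933 0.0944 0.0948]
[345.3241 206.2044] 1512 rect [ 0.4972 -0.1148] [0.1188 0.0909] 5.773846626281738 plug [ 0.4723 -0.1173] 10 flz 0.05882092045281406 housing 0.07857601499036648 [ 0.4908 -0.1161] ((0.06994922459125519, 0.037323664873838425), 6.50839376449585)
[0.0936 0.0937 0.0943 0.0964 0.0999]
[396.25   206.8757] 1440 rect [ 0.4936 -0.2415] [0.0911 0.1187] 80.52304077148438 plug [ 0.468  -0.2385] 9 flz 0.058734675927270885 housing 0.07876362194387698 [ 0.4876 -0.2424] ((0.036939579993486404, 0.06832724809646606), 79.99153137207031)
[0.0949 0.0972 0.0987 0.0987 0.0995]
tray [157.0781 225.7408] ((0.45625466108322144, 0.3735179007053375), (0.1892090141773224, 0.199876606464386), 85.826904296875) [-0.0
[... 725 characters left out ...]
1702576, 0.03627019003033638), 6.034068584442139)
[0.0915 0.0917 0.0918]
[264.5199 244.5996] 979 rect [ 0.4937 -0.2429] [0.091  0.1208] 80.32931518554688 plug [ 0.4759 -0.2477] 2 flz 0.058191576701088765 housing 0.07761045919909026 [ 0.4868 -0.2419] ((0.03599768131971359, 0.06787839531898499), 82.46369934082031)
[0.0914 0.0924]
tray [388.9228 127.1059] ((0.4409674406051636, 0.3748977482318878), (0.19396089017391205, 0.22665303945541382), 86.10648345947266) [-0.0019  0.003   0.0324  0.0348]
floor 0.0023379839379020773 ((0.4419972896575928, 0.39191898703575134), (0.1576213538646698, 0.22740598022937775), 85.18180847167969)<stdin>:20: RuntimeWarning: Mean of empty slice.
  ret = um.true_divide(
```

```bash
cat >> h.py <<'E'
CV={'L':(.5068,.015,-11.6),'M':(.4975,-.115,6.0),'R':(.494,-.242,-9.6)}
def pt(c,x,y):
    X,Y,a=CV[c];a=np.radians(a);return X+x*np.cos(a)-y*np.sin(a),Y+x*np.sin(a)+y*np.cos(a)
def go(x,y,z,yawdeg):
    s=bot.get_state();R=s['orientation'];d=R.T@(np.array([x,y,z])-s['tool_pos'])/.3
    yaw=np.degrees(np.arctan2(R[1,0],R[0,0]));t=(yaw-yawdeg+180)%360-180
    print("yaw now",round(yaw,1),"delta",d.round(4),"turn",round(np.radians(t)/.5,3))
E
python3 - <<'E'
from h import *
np.set_printoptions(precision=2,suppress=True)
D={n:[] for n in("top","scene")}
for n in D:
    for i in range(3): D[n].append(bot.snapshot(n)[1])
    P=np.mean([cloud(n,d) for d in D[n]],0); print(n,"noise mm",1e3*np.nanmedian(np.std(D[n],axis=0)))
    for c in CV:
        o=[]
        for x,y in((49,35),(49,-35),(-49,35),(-49,-35)):
            a,b=pt(c,x/1e3,y/1e3); m=np.hypot(P[...,0]-a,P[...,1]-b)<.008
            o.append([m.sum(),1e3*np.nanmedian(P[m][:,2])])
        print(c,np.array(o).ravel())
for c in CV:
    for y in(.035,-.035): print(c,y,np.round(pt(c,.049,y),4))
x,y=pt('M',.049,.035);go(x,y,.15,-10); print(bot.get_state()['ft_force'],bot.get_state()['t'])
E
```

```text
top noise mm 1.9694911
L [31.   61.86 32.   59.04 31.   58.76 33.   59.11]
M [32.   59.   31.   59.41 32.   58.76 32.   58.73]
R [32.   58.66 31.   58.85 31.   58.58 36.   59.8 ]
scene noise mm 2.251634
L [17.   61.04 20.   57.75 16.   58.07 19.   57.62]
M [20.   57.72 24.   56.87 19.   57.7  21.   57.42]
R [24.   58.1  25.   58.76 21.   57.46 21.   57.55]
L 0.035 [0.56 0.04]
L -0.035 [ 0.55 -0.03]
M 0.035 [ 0.54 -0.08]
M -0.035 [ 0.55 -0.14]
R 0.035 [ 0.55 -0.22]
R -0.035 [ 0.54 -0.28]
yaw now 22.5 delta [ 1.57 -1.08  0.34] turn 1.135
[-0.06 -0.29 -0.18] 0.4
```

In both views the left plain-end corner of the left cover (top px ~(294,203)) reads about 3 mm high, so I press that one first.

Request:
{"name": "servo_tool", "arguments": {"delta_pos": [[0.15,-0.117,0],[0.3,-0.233,0],[0.45,-0.35,0],[0.6,-0.467,0],[0.75,-0.583,0],[0.85,-0.66,0],[0.9,-0.7,0],[0.9,-0.7,0]], "turn": [0.1,0.2,0.3,0.4,0.5,0.6,0.6,0.6], "grip": -1, "newtons": 30}}

```text
t: 1.4
tool_pos: [0.3992, -0.256, 0.2536]
orientation: [[0.995, 0.095, 0.001], [0.095, -0.995, -0.0], [0.0, 0.0, -1.0]]
ft_force: [-0.1, 0.1, -0.4]
width: -0.0
grasp_force: 0.0
```

```bash
python3 -c "
from h import *
x,y=pt('L',.049,.035);print(x,y);go(x,y,.12,-11.6)"
```

```text
0.5618369144704767 0.039432315599824776
yaw now 5.5 delta [ 0.6331 -0.9289  0.4451] turn 0.596
```

Request:
{"name": "servo_tool", "arguments": {"delta_pos": [[0.1,-0.15,0],[0.21,-0.31,0],[0.32,-0.46,0],[0.42,-0.62,0],[0.53,-0.77,0.1],[0.633,-0.929,0.2],[0.633,-0.929,0.36],[0.633,-0.929,0.445]], "turn": [0.1,0.2,0.3,0.4,0.5,0.596,0.596,0.596]}}

```text
t: 2.4
tool_pos: [0.5611, 0.0378, 0.116]
orientation: [[0.979, -0.203, -0.005], [-0.203, -0.979, -0.001], [-0.004, 0.001, -1.0]]
ft_force: [0.2, -0.1, 0.1]
width: -0.0003
grasp_force: 0.0
```

```bash
python3 -c "
from h import *
x,y=pt('L',.049,.035);go(x,y,.087,-11.6);print(bot.get_state())"
```

```text
yaw now -11.7 delta [ 0.0019 -0.0059  0.0968] turn -0.004
{'t': 2.4, 'qpos': array([ 7.10981542e-03,  1.06720581e-02,  1.55678443e+00, -5.25653012e-04,
        1.57877121e+00,  1.78241669e+00]), 'joint_vel': array([-1.73852062e-02,  5.62628323e-02,  2.60247848e-01, -1.06844999e-04,
       -3.53387371e-01, -2.27296004e-03]), 'tau': array([ 8.00508130e-01, -4.20049739e+01, -4.21058750e+01,  8.20487319e-02,
        3.20867440e-01,  3.05282255e-02]), 'tool_pos': array([0.56106494, 0.03782247, 0.11604809]), 'orientation': array([[ 9.79149662e-01, -2.03087400e-01, -4.63117681e-03],
       [-2.03092079e-01, -9.79159484e-01, -5.58576925e-04],
       [-4.42122076e-03,  1.48748573e-03, -9.99989120e-01]]), 'ft_force': array([ 0.20820381, -0.06042326,  0.11121181]), 'wrist_torque': array([-0.0289362 , -0.01921571,  0.01401948]), 'grasp_force': 0.0, 'width': -0.00030660867747096484}
```

Request:
{"name": "servo_tool", "arguments": {"delta_pos": [[0,-0.003,0.04],[0,-0.004,0.08],[0,-0.004,0.1],[0,-0.004,0.105],[0,-0.004,0.105]], "turn": [0,0,0,0,0]}}

```text
t: 3.02
tool_pos: [0.5626, 0.0392, 0.0891]
orientation: [[0.979, -0.204, 0.001], [-0.204, -0.979, 0.0], [0.001, -0.0, -1.0]]
ft_force: [0.9, -0.7, 0.5]
width: 0.0001
grasp_force: 0.0
```

Request:
{"name": "servo_tool", "arguments": {"delta_pos": [[0,0,0.006],[0,0,0.012],[0,0,0.012],[0,0,0.012]], "turn": [0,0,0,0]}}

```text
t: 3.52
tool_pos: [0.5622, 0.0393, 0.0847]
orientation: [[0.979, -0.204, -0.0], [-0.204, -0.979, -0.0], [-0.0, 0.0, -1.0]]
ft_force: [0.2, -0.7, -0.4]
width: 0.0001
grasp_force: 0.0
```

Request:
{"name": "servo_tool", "arguments": {"delta_pos": [[0,0,0.0033],[0,0,0.0067],[0,0,0.0067],[0,0,0.0067]], "turn": [0,0,0,0]}}

```text
t: 4.03
tool_pos: [0.5625, 0.0394, 0.083]
orientation: [[0.979, -0.204, 0.001], [-0.204, -0.979, 0.0], [0.001, -0.0, -1.0]]
ft_force: [0.8, 1.0, 2.9]
width: 0.0001
grasp_force: 1.3
```

Request:
{"name": "servo_tool", "arguments": {"delta_pos": [[0,0,0.0017],[0,0,0.0033],[0,0,0.0033],[0,0,0.0033]], "turn": [0,0,0,0]}}

```text
t: 4.53
tool_pos: [0.5625, 0.0395, 0.0819]
orientation: [[0.979, -0.204, 0.001], [-0.204, -0.979, 0.0], [0.001, -0.0, -1.0]]
ft_force: [1.7, 2.0, 2.7]
width: -0.0002
grasp_force: 1.7
```

Request:
{"name": "servo_tool", "arguments": {"delta_pos": [[0,0,0.0017],[0,0,0.0033],[0,0,0.0033],[0,0,0.0033]], "turn": [0,0,0,0]}}

```text
t: 5.03
tool_pos: [0.5626, 0.0394, 0.0816]
orientation: [[0.979, -0.204, 0.001], [-0.204, -0.979, 0.0], [0.001, -0.0, -1.0]]
ft_force: [1.8, 1.9, 7.5]
width: 0.0
grasp_force: 3.4
```

```bash
cat >> h.py <<'E'
def tilt(c,N=4):
    for n in("top","scene"):
        P=np.mean([cloud(n,bot.snapshot(n)[1]) for i in range(N)],0)
        o=[]
        for x,y in((49,35),(49,-35),(-49,35),(-49,-35),(15,0)):
            a,b=pt(c,x/1e3,y/1e3); m=np.hypot(P[...,0]-a,P[...,1]-b)<.009
            o.append(round(1e3*float(np.nanmedian(P[m][:,2])),1))
        print(n,c,o)
E
python3 -c "
from h import *
tilt('L');print(bot.get_state()['ft_force'],bot.get_state()['tool_pos'])"
```

```text
top L [442.2, 413.6, 59.3, 415.9, 415.3]
scene L [441.1, 403.7, 58.5, 412.2, 77.5]
[0.74099435 1.98988907 6.35372996] [0.56257997 0.03945244 0.08163235]
```

Request:
{"name": "servo_tool", "arguments": {"delta_pos": [[0,0,0.0017],[0,0,0.0033],[0,0,0.0033],[0,0,0.0033]], "turn": [0,0,0,0]}}

```text
t: 5.92
tool_pos: [0.5626, 0.0395, 0.0815]
orientation: [[0.979, -0.204, 0.002], [-0.204, -0.979, 0.0], [0.002, -0.001, -1.0]]
ft_force: [-0.7, 2.1, 11.0]
width: -0.0002
grasp_force: 5.4
```

Soft from about TCP z 0.084, then firm at 0.0815, so it rocked. I'll release slowly and check that it rocks back.

Request:
{"name": "servo_tool", "arguments": {"delta_pos": [[0,0,-0.0033],[0,0,-0.0067],[0,0,-0.01],[0,0,-0.013],[0,0,-0.017],[0,0,-0.025],[0,0,-0.05],[0,0,-0.1]], "turn": [0,0,0,0,0,0,0,0]}}

```text
t: 6.92
tool_pos: [0.5616, 0.0392, 0.1096]
orientation: [[0.979, -0.204, -0.002], [-0.204, -0.979, -0.0], [-0.002, 0.001, -1.0]]
ft_force: [-0.1, -0.4, -0.0]
width: -0.0004
grasp_force: 0.0
```

Request:
{"name": "servo_tool", "arguments": {"delta_pos": [[-0.1,0,-0.15],[-0.19,0.12,-0.25],[-0.19,0.12,-0.25],[-0.19,0.12,-0.25]], "turn": [0,0,0,0], "grip": 1}}

```text
t: 7.42
tool_pos: [0.4993, 0.0157, 0.1852]
orientation: [[0.979, -0.204, 0.001], [-0.204, -0.979, 0.0], [0.001, -0.0, -1.0]]
ft_force: [-0.1, -0.2, -0.6]
width: 0.0724
grasp_force: 0.0
```

```bash
python3 -c "
from h import *
tilt('L')
p=bot.snapshot('scene')[0];cv2.imwrite('pics/s1.png',cv2.resize(p[140:300,180:420],None,fx=3,fy=3,interpolation=cv2.INTER_CUBIC))
x,y=pt('L',-.009,0);go(x,y,.13,-11.6)"
```

```text
top L [398.0, 517.0, 522.4, 506.1, 538.6]
scene L [60.4, 492.7, 59.0, 57.7, 533.9]
yaw now -11.7 delta [-0.004  -0.0023  0.1807] turn -0.005
```

View pics/s1.png

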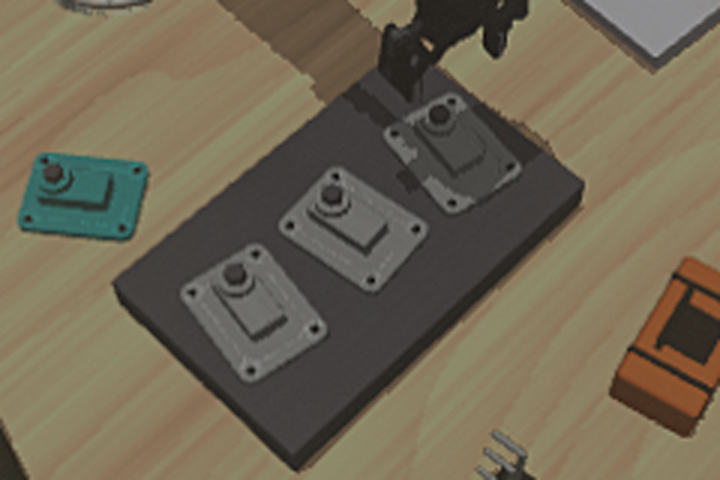

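The cover at crop (453,155) is back at rest and in place, and its raised corner reads 60–61 mm again. Of the three grey covers this left one is the warped one, so I grasp its housing.

Request:
{"name": "servo_tool", "arguments": {"delta_pos": [[-0.004,-0.002,0.1],[-0.004,-0.002,0.2],[-0.004,-0.002,0.28],[-0.004,-0.002,0.32],[-0.004,-0.002,0.34],[-0.004,-0.002,0.34],[-0.004,-0.002,0.34]], "turn": [0,0,0,0,0,0,0]}}

```text
t: 8.75
tool_pos: [0.4986, 0.0165, 0.0838]
orientation: [[0.979, -0.204, 0.002], [-0.204, -0.979, -0.0], [0.002, -0.0, -1.0]]
ft_force: [-0.2, -0.7, -0.2]
width: 0.0856
grasp_force: 0.0
```

Request:
{"name": "servo_tool", "arguments": {"delta_pos": [[0,0,0],[0,0,0],[0,0,0],[0,0,0],[0,0,0],[0,0,0],[0,0,0],[0,0,0]], "turn": [0,0,0,0,0,0,0,0], "grip": -1, "newtons": 60}}

```text
t: 9.75
tool_pos: [0.4983, 0.0164, 0.0832]
orientation: [[0.979, -0.204, 0.001], [-0.204, -0.979, -0.0], [0.001, -0.0, -1.0]]
ft_force: [-0.7, -0.8, 6.2]
width: 0.0367
grasp_force: 63.9
```

Request:
{"name": "servo_tool", "arguments": {"delta_pos": [[0,0,-0.01],[0,0,-0.03],[0,0,-0.06],[0,0,-0.1],[0,0,-0.15],[0,0,-0.2],[0,0,-0.2],[0,0,-0.2]], "turn": [0,0,0,0,0,0,0,0]}}

```text
t: 10.75
tool_pos: [0.4979, 0.0165, 0.1425]
orientation: [[0.979, -0.204, -0.0], [-0.204, -0.979, 0.0], [-0.0, 0.0, -1.0]]
ft_force: [-0.3, -0.3, -7.3]
width: 0.0365
grasp_force: 62.6
```

Run:
```python
from h import *
np.set_printoptions(precision=4,suppress=True)
p,d=bot.snapshot('scene');cv2.imwrite('pics/s2.png',cv2.resize(p[60:280,280:480],None,fx=2.7,fy=2.7,interpolation=cv2.INTER_CUBIC))
for n in("top","scene"):
    d=bot.snapshot(n)[1];P=cloud(n,d)
    m=(P[...,2]>.026)&(P[...,2]<.04)&(P[...,1]>.24)&(P[...,1]<.51)&(P[...,0]>.3)&(P[...,0]<.62)
    k,l,s,c=cv2.connectedComponentsWithStats(cv2.dilate(m.astype(np.uint8),np.ones((3,3))))
    i=1+np.argmax(s[1:,4]);q=P[(l==i)&m];print(n,"rim",s[i],cv2.minAreaRect(q[:,:2].astype(np.float32)),np.median(q[:,2]))
    f=(np.abs(P[...,2]-.003)<.008)&(np.hypot(P[...,0]-.452,P[...,1]-.38)<.06);print("floor",np.median(P[f][:,2]))
go(.452,.38,.17,-4.5);print(bot.get_state()['ft_force'])
```

```text
top rim [ 109  175   87   95 2047] ((0.46402040123939514, 0.38072437047958374), (0.20491662621498108, 0.23035284876823425), 85.5306396484375) 0.03176430176946321
floor 0.002827431740755726
scene rim [ 350   93   88   67 1249] ((0.4655817747116089, 0.3783045709133148), (0.20596426725387573, 0.23345232009887695), 85.33045959472656) 0.030912598533220925
floor 0.002838033653491445
yaw now -11.8 delta [-0.3959 -1.1552 -0.0938] turn -0.253
[ 0.1971 -1.1547 -6.423 ]
```

View pics/s2.png

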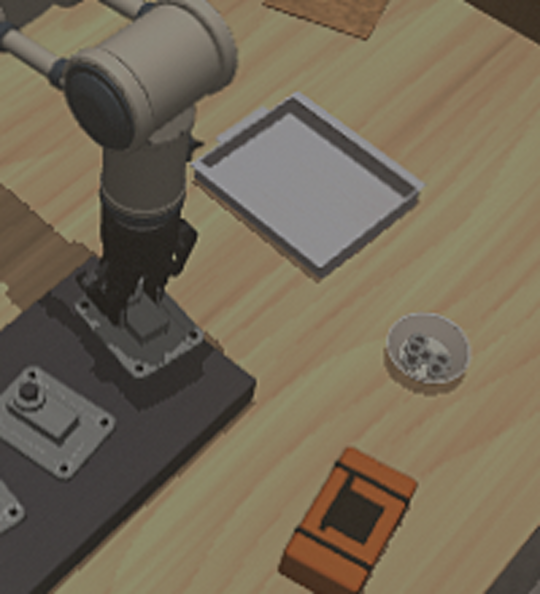

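Request:
{"name": "servo_tool", "arguments": {"delta_pos": [[-0.03,-0.08,-0.05],[-0.07,-0.22,-0.05],[-0.12,-0.37,-0.05],[-0.165,-0.52,-0.05],[-0.21,-0.67,-0.05],[-0.26,-0.82,-0.05],[-0.29,-0.92,-0.05],[-0.3,-0.95,-0.05]], "turn": [0,-0.05,-0.1,-0.15,-0.2,-0.253,-0.253,-0.253]}}

```text
t: 11.9
tool_pos: [0.4672, 0.3155, 0.1567]
orientation: [[0.997, -0.076, -0.002], [-0.076, -0.997, -0.001], [-0.002, 0.001, -1.0]]
ft_force: [0.6, -1.1, -6.8]
width: 0.0367
grasp_force: 62.9
```

```bash
python3 -c "
from h import *
go(.461,.380,.06,-4.5)"
```

```text
yaw now -4.4 delta [-0.0365 -0.2129  0.3222] turn 0.005
```

Request:
{"name": "servo_tool", "arguments": {"delta_pos": [[-0.02,-0.12,0],[-0.036,-0.2,0.05],[-0.036,-0.213,0.12],[-0.036,-0.213,0.2],[-0.036,-0.213,0.26],[-0.036,-0.213,0.31],[-0.036,-0.213,0.32],[-0.036,-0.213,0.32]], "turn": [0,0,0,0,0,0,0,0]}}

```text
t: 12.9
tool_pos: [0.4626, 0.3784, 0.0622]
orientation: [[0.997, -0.079, 0.001], [-0.079, -0.997, 0.0], [0.001, -0.0, -1.0]]
ft_force: [0.7, -0.9, -6.9]
width: 0.0365
grasp_force: 63.0
```

Request:
{"name": "servo_tool", "arguments": {"delta_pos": [[0,0,0.02],[0,0,0.04],[0,0,0.06],[0,0,0.07],[0,0,0.07],[0,0,0.07]], "turn": [0,0,0,0,0,0]}}

```text
t: 13.65
tool_pos: [0.4624, 0.3785, 0.0409]
orientation: [[0.997, -0.079, 0.0], [-0.079, -0.997, 0.0], [0.0, -0.0, -1.0]]
ft_force: [0.1, 0.2, -6.7]
width: 0.0367
grasp_force: 63.1
```

Now 4 mm further down, one millimetre at a time, watching the force.

Request:
{"name": "servo_tool", "arguments": {"delta_pos": [[0,0,0.0033],[0,0,0.0067],[0,0,0.01],[0,0,0.01],[0,0,0.01]], "turn": [0,0,0,0,0]}}

```text
t: 14.28
tool_pos: [0.4623, 0.3784, 0.0377]
orientation: [[0.997, -0.079, -0.0], [-0.079, -0.997, -0.0], [-0.0, 0.0, -1.0]]
ft_force: [-0.1, -0.4, -7.1]
width: 0.0364
grasp_force: 63.1
```

Request:
{"name": "servo_tool", "arguments": {"delta_pos": [[0,0,0.002],[0,0,0.0035],[0,0,0.0035],[0,0,0.0035]], "turn": [0,0,0,0]}}

```text
t: 14.78
tool_pos: [0.4622, 0.3784, 0.0366]
orientation: [[0.997, -0.079, -0.0], [-0.079, -0.997, -0.0], [-0.0, 0.0, -1.0]]
ft_force: [0.4, -0.7, -7.9]
width: 0.0365
grasp_force: 63.1
```

Request:
{"name": "servo_tool", "arguments": {"delta_pos": [[0,0,0.002],[0,0,0.0035],[0,0,0.0035],[0,0,0.0035]], "turn": [0,0,0,0]}}

```text
t: 15.28
tool_pos: [0.4623, 0.3785, 0.0363]
orientation: [[0.997, -0.079, 0.0], [-0.079, -0.997, 0.0], [0.0, -0.0, -1.0]]
ft_force: [-3.6, -1.9, 0.3]
width: 0.0365
grasp_force: 63.8
```

The cover touches the floor and its weight is carried. Releasing now.

Request:
{"name": "servo_tool", "arguments": {"delta_pos": [[0,0,0],[0,0,0],[0,0,0],[0,0,0],[0,0,0],[0,0,0]], "turn": [0,0,0,0,0,0], "grip": 1}}

```text
t: 16.02
tool_pos: [0.4623, 0.3784, 0.0356]
orientation: [[0.997, -0.079, 0.0], [-0.079, -0.997, 0.0], [0.0, -0.0, -1.0]]
ft_force: [0.1, -0.0, 0.1]
width: 0.0854
grasp_force: 0.0
```

Request:
{"name": "servo_tool", "arguments": {"delta_pos": [[0,0,-0.05],[0,0,-0.12],[0,0,-0.25],[0,0,-0.45],[0,0.15,-0.6],[-0.1,0.3,-0.6],[-0.2,0.4,-0.6],[-0.2,0.4,-0.6]], "turn": [0,0,0,0,0,0,0,0]}}

```text
t: 17.02
tool_pos: [0.3919, 0.2623, 0.2183]
orientation: [[0.997, -0.08, 0.004], [-0.08, -0.997, 0.002], [0.003, -0.002, -1.0]]
ft_force: [0.1, -0.3, -0.0]
width: 0.0855
grasp_force: 0.0
```

```bash
python3 -c "
from h import *
p=bot.snapshot('scene')[0];cv2.imwrite('pics/s3.png',cv2.resize(p[60:320,180:480],None,fx=2.3,fy=2.3,interpolation=cv2.INTER_CUBIC))
CV['T']=(.4713,.3777,-4.5)
tilt('T',3);tilt('M',2);tilt('R',2)"
```

```text
top T [15.0, 11.9, nan, nan, 31.4]
scene T [15.4, 11.8, 11.8, 11.2, 31.8]
top M [58.7, 58.9, 58.1, 58.6, 78.8]
scene M [58.2, 57.2, 57.5, 57.2, 76.7]
top R [57.7, 58.7, 58.9, 58.3, 78.4]
scene R [57.4, 58.8, 57.0, 58.5, 77.5]
  return np.nanmean(a, axis, out=out, keepdims=keepdims)
```

View pics/s3.png

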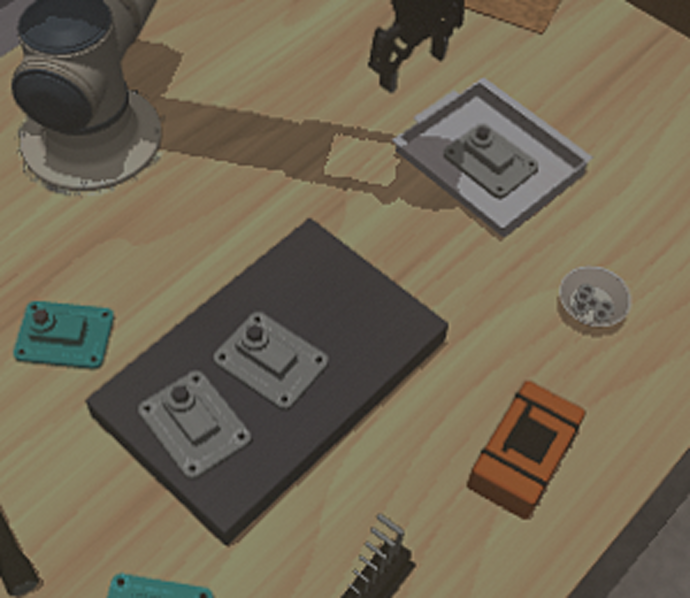

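The cover lies flat and upright in the tray at crop (490,160), with its raised corner at 15 mm and the others at 12 mm. The two sound covers at (270,358) and (195,423) have not moved, so I hand the job in.

```bash
python3 -c "
from bench import bot
print(bot.close_job())"
```

```text
the job is handed in; nothing more can be done
None
```

The left cover was the warped one: its left plain-end corner rocked when pressed and rocked back when released. It now lies flat and right way up in the tray, the other two covers were not moved, and the job was handed in at about 18 s.

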